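# Clear the way, open the bench cabinet and put the arbor in

### The job

The compound jar has been left standing in the swing of the blue bench cabinet's door: stand it somewhere else on the bench, upright and clear of the whole swing, before you open the door and without the door ever hitting it. Then swing the door wide open, about square to the cabinet or further, and leave it open. Then gently set the flanged steel arbor upright on the cabinet's floor, completely inside so that the door could be shut on it, and leave the other things on the bench where they are.

Things in the scene. Friction and masses are not known exactly. Their poses are not given: they have to be found in the camera images.
- cabinet: Fixed blue steel cabinet 200 deep (x), 260 wide (y), 290 high; walls, floor and roof 12 thick, clear back. Origin: centre of its underside. Open front in its plane x = -100, facing -x, covered by the door. Inside: 236 wide, floor at z = 12, roof's underside at z = 278, so load it with the tool tilted forward under the roof. A tray 35 high stands on the roof's rear half.
- cabinet_floor (a point): Point on the inner floor of the cabinet, 50 behind the open front plane, midway between the side walls; axes as the cabinet's.
- door (a joint): Door angle, rad: 0 shut, 1.57 square to the cabinet, stops at 1.9. Blue panel 260 wide, 275 high, 15 thick, hung on the cabinet's left side seen from the robot (its y = +130); top 287 above the bench; the right edge swings out towards the robot. It turns easily and stays where it is left.
- door_hinge (a point): Point on the door's upright hinge axis, halfway up, at the panel's front face. Its axes turn with the door: -y along the door to the free edge (260 away), -x out of the front face.
- door_handle (a point): Middle of the handle: upright round steel bar 11 thick, 111 long (top end 55 above this point, 9 below the door's top), its middle line 35 off the door's face and 230 from the hinge axis, on two studs 8 thick, 42 above and below this point. Axes turn with the door as for door_hinge.
- jar: Closed round red plastic jar of polishing compound, 60 diameter, 100 high, about 0.4 kg, the one standing in front of the cabinet door. Origin: centre of its underside, z up its axis.
- arbor: Turned steel arbor standing upright, about 0.45 kg, 105 high: foot flange 62 diameter and 12 thick, round body 42 diameter from 12 to 82 up, thin stub 24 diameter to the top. It is the only piece with a flange and a stub. Origin: centre of its underside, z up its axis.
- tube_a: Bystander: plain open steel tube standing up, 40 diameter, 85 high. Origin: centre of its underside.
- tube_b: Bystander: plain open steel tube standing up, 44 diameter, 70 high. Origin: centre of its underside.
- wide_jar: Bystander: low wide red jar, 84 diameter, 60 high. Origin: centre of its underside.
- screwdriver: Bystander: screwdriver lying on the bench, about 200 long along its x. Origin near its middle, on the bench.
- hammer: Bystander: hammer lying on the bench, about 260 long along its x. Origin near its middle, on the bench.
Things that resemble listed ones, but are neither listed nor needed, are in the scene too. What is shaped like the arbor but purple is not meant. What is shaped like the jar but purple is not meant.

How it is judged:
By the outcome, as a careful person would: the job done as asked, in the order asked, and still so for the second after the job is handed in, with the robot touching nothing.
It also fails if it takes over 72 s, if anything falls off the work surface, if the arm or the gripper's body presses on something with over 40 N, if the wrist force passes 120 N, or if a joint passes its speed limit or range.

### The arm

A 7-joint arm with a two-finger parallel gripper is mounted at the origin on the work surface. World frame = base frame: x ahead of the robot, y to its left, z up, the work surface at z = 0. Lengths are in m, angles in rad, forces in N, time in s.
With the tool pointing down it reaches from about 0.4 to 0.85 m from the base axis. Payload 10.4 kg.
Tool frame: the origin (TCP) lies at the very end of the fingers, on their centre line; the grasp point (between the pads) lies 19 mm behind it (manip.grip_point_offset is the distance from the TCP to the grasp point, in m); z points along the fingers, y is the line along which they close (so a half turn about z gives the same grasp; the last joint's range is limited). The gripper opens to 85 mm and grips with 20 to 120 N. Pads are 22 mm wide; open, the fingers measure 114 mm over their backs; the gripper's body (76 mm by 85 mm) begins 54 mm behind the grasp point. The pads swing forward as they close: fully open they stand 13 mm farther back than shut.
Start: joints at [1.213, 0.332, -0.065, 1.46, 0.022, 1.35, -0.088], TCP at [0.205, -0.59, 0.231] pointing down, gripper open.
Joint ranges: [-2.6, 2.6], [-0.5, 2.12], [-1.47, 1.34], [0.16, 2.42], [-1.27, 4.41], [0.06, 2.06], [-2.6, 2.6]. Speed limits (rad/s): [2.22, 2.22, 2.79, 2.79, 3.14, 3.14, 3.14].

### API

Orientations are given as a unit quaternion [x, y, z, w].
In Python, from workcell import manip gives the robot as it stands. The module is installed in compiled form; this text tells all that it offers.
- The arm moves only by the tool step_arm, never from a script. Its argument "moves" is a list of rows, each a list of 7 numbers: the closure, from 0 (fully open) to 1 (shut), then the shift along the world's x, y, z in mm, then the turn, a rotation vector about the world's x, y, z in rad. In form: [[grip, tx, ty, tz, ax, ay, az], ...]. A call has 1 to 10 rows; each row is the pose to reach, as a shift and turn from the pose commanded when the call began; what a row does not reach only later rows make up. A row lasts 1/10 s, in which the tool goes at most 50 mm and 8.59 degrees, less where a joint would pass 70% of its speed; a pose out of reach is approached as far as the arm can. A call with a gripper value outside its range is refused whole. The fingers move at their own pace and stop on an object; "grip_force" is the grip in N (left out, the last holds). Time passes only in rows, so rows that repeat a pose let the fingers close. It gives the time, the measured TCP pose, the force, the opening and the grip force at its end, in the units of the state.
- manip.get_obs(): the state, without advancing time (a new reading comes with each control period).
- manip.camera(name): name is "scene" or "side" or "wrist"; returns a dict with "image" (420x560x3 uint8, blue, green, red), "K" (3x3 intrinsics, pixels), "rvec" (rotation vector, rad) and "tvec" (3), from world to camera coordinates, as OpenCV has them; the wrist camera has in their place "mount" (4x4, takes a point from camera to tool coordinates, whose origin is the TCP and whose axes are the flange's). Camera axes: x right, y down, z forward; pixel columns grow to the right and rows downward; lengths in m; the calibration is good to about 2 mm. The wrist camera is an equidistant fisheye: a pixel r from the principal point sees the ray r / f radians off the axis. A picture is of the moment at which its call begins: read the wrist's pose just before it. There is no depth.
- manip.hand_in(): hands the job in; it is judged then, once.
The state is a dict: "clock": time; "joint_pos": joint angles; "joint_velocities": joint speeds; "tau": joint torques, N m; "position": TCP position; "ee_rot": TCP orientation; "ft_force": force on the tool from outside, world axes, zero at the start; "torque": the same for the moment, N m; "grip_width": opening from 0.0 (shut) to 1.0 (fully open); "grasp_force": force on a finger pad.
Only numpy, scipy, OpenCV 4.12 (cv2) and the standard library are available. Lean on these libraries where they do the work, as an engineer would, in place of code of your own. Each camera call takes 0.05 s, during which the arm holds its last target. There are 200 camera calls.

## Working session

There is one attempt and no reset: what is moved stays moved. The work goes in short steps, Python scripts to look and compute and a tool call to move; the robot and the scene stay as the last step left them, time stands still between calls to the robot, and variables do not carry over. Pictures are saved under pics/ and viewed, at most 12 in all, crops included, and the job is handed in when it is done.

Besides the shell and the picture viewer there is one more tool, called after "Call:" as name(argument=value, ...) on one line, values as JSON. step_arm: Moves the arm, as the interface text tells. Its arguments: {"type":"object","properties":{"moves":{"type":"array","items":{"type":"array","items":{"type":"number"}}},"grip_force":{"type":"number"}},"required":["moves"]}

```bash
mkdir -p pics; cat > h.py <<'E'
import numpy as np, cv2, pickle
from scipy.spatial.transform import Rotation as R
from workcell import manip
def snap(n,f):
    o=manip.get_obs(); c=manip.camera(n); cv2.imwrite(f'pics/{f}.png',c['image'])
    c['obs']=o; pickle.dump(c,open(f'pics/{f}.pkl','wb')); return c
def load(f): return pickle.load(open(f'pics/{f}.pkl','rb'))
def ray(f,uv):
    c=load(f); K=c['K']; uv=np.array(uv,float)
    a=np.array([(uv[0]-K[0,2])/K[0,0],(uv[1]-K[1,2])/K[1,1]])
    if 'mount' in c:
        r=np.hypot(*a); d=np.r_[np.sin(r)*a/max(r,1e-9),np.cos(r)]
        M=c['mount']; T=R.from_quat(c['obs']['ee_rot']).as_matrix(); p=np.array(c['obs']['position'])
        return p+T@M[:3,3], T@M[:3,:3]@d
    Rm=cv2.Rodrigues(np.array(c['rvec']))[0]
    return -Rm.T@np.ravel(c['tvec']), Rm.T@(np.r_[a,1]/np.linalg.norm(np.r_[a,1]))
def onz(f,uv,z):
    o,d=ray(f,uv); return o+d*(z-o[2])/d[2]
def tri(*obs):
    A=0;b=0
    for f,uv in obs:
        o,d=ray(f,uv); P=np.eye(3)-np.outer(d,d); A=A+P; b=b+P@o
    x=np.linalg.solve(A,b)
    return x,[np.linalg.norm(np.cross(ray(f,uv)[1],x-ray(f,uv)[0])) for f,uv in obs]
def proj(f,P):
    c=load(f); return cv2.projectPoints(np.array(P,float).reshape(-1,1,3),np.array(c['rvec'],float),np.array(c['tvec'],float),c['K'],None)[0].reshape(-1,2)
E
python3 - <<'E'
from h import *
np.set_printoptions(precision=4,suppress=True)
a=snap('scene','s0')['image'];b=snap('side','d0')['image'];snap('wrist','w0')
cv2.imwrite('pics/a.png',cv2.resize(a,(800,600),interpolation=cv2.INTER_CUBIC))
cv2.imwrite('pics/b.png',cv2.resize(b,(800,600),interpolation=cv2.INTER_CUBIC))
for f in('s0','d0'):print(ray(f,(280,210)))
o=manip.get_obs();print(o, manip.grip_point_offset);print(load('w0')['mount'])
E
```

```text
(array([0.9703, 0.3323, 1.3785]), array([-0.3325, -0.31  , -0.8907]))
(array([0.1052, 0.739 , 1.0722]), array([ 0.2953, -0.6248, -0.7228]))
{'clock': 0.15, 'joint_pos': array([ 1.2134,  0.3327, -0.0647,  1.4608,  0.0216,  1.3499, -0.0885]), 'joint_velocities': array([-0.0008, -0.0014, -0.0008, -0.0037, -0.0008, -0.0013,  0.0018]), 'tau': array([  0.0012, -62.5826,   0.0493, -39.1853,   0.0162,   0.0075,
         0.    ]), 'position': array([ 0.2052, -0.59  ,  0.2307]), 'ee_rot': array([ 0.986 ,  0.1666, -0.0001, -0.0005]), 'ft_force': array([-0.179 , -0.0137,  0.0353]), 'torque': array([ 0.0426, -0.0441, -0.0301]), 'grasp_force': 0.0, 'grip_width': 1.001560139999543} 0.0187
[[ 0.0007 -0.9659 -0.2591  0.0647]
 [ 1.      0.0008 -0.0003  0.0006]
 [ 0.0005 -0.2591  0.9659 -0.1425]
 [ 0.      0.      0.      1.    ]]
```

View pics/a.png

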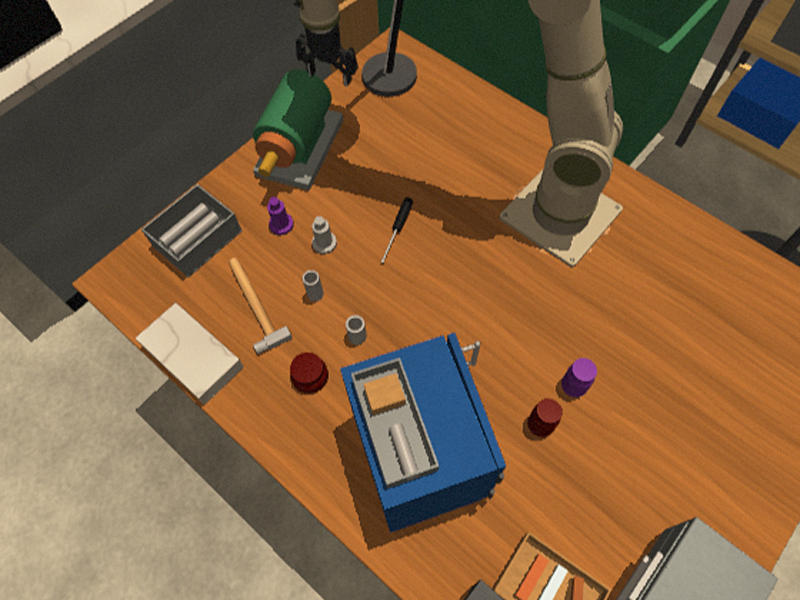

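View pics/b.png

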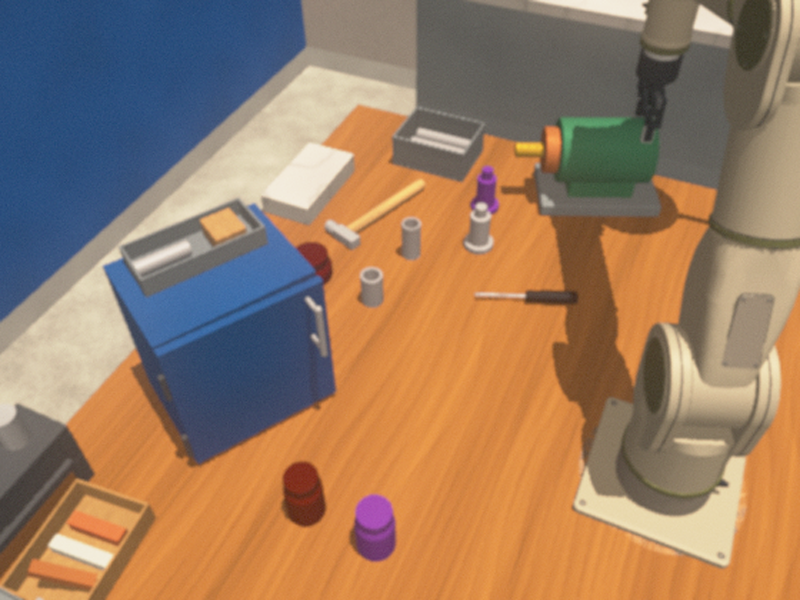

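```bash
python3 - <<'E'
from h import *
a=load('s0')['image'];b=load('d0')['image']
rs=lambda im,f:cv2.resize(im,None,fx=f,fy=f,interpolation=cv2.INTER_CUBIC)
cv2.imwrite('pics/c1.png',rs(a[225:375,225:425],4))
m=np.zeros((600,800,3),np.uint8)
c=rs(b[135:400,70:290],2.25);m[:c.shape[0],:c.shape[1]]=c
c=rs(a[130:185,180:250],4);m[:220,500:780]=c
c=rs(b[110:185,310:365],4);m[240:540,500:720]=c
cv2.imwrite('pics/c2.png',m)
E
```

```text
(no output)
```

View pics/c1.png

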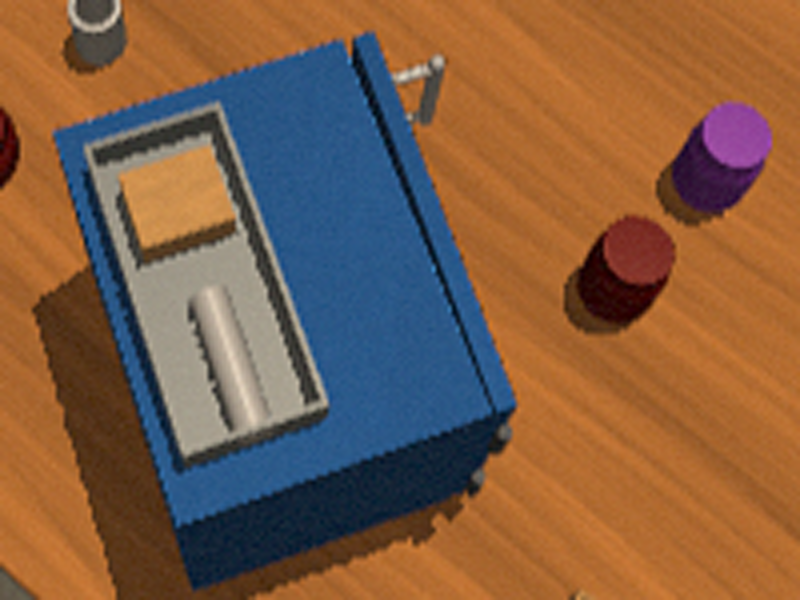

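View pics/c2.png

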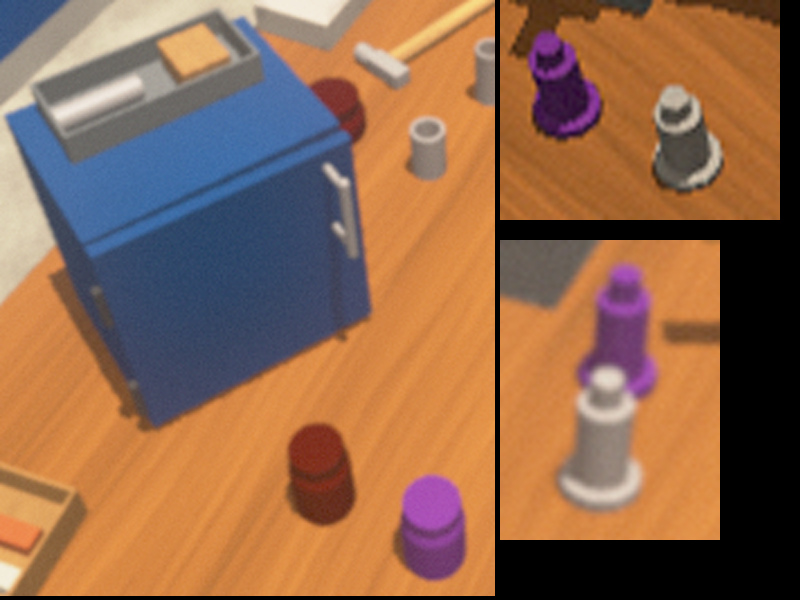

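```bash
python3 - <<'E'
from h import *
np.set_printoptions(precision=4,suppress=True)
S=lambda x,y:('s0',(225+x/4-.375,225+y/4-.375))
D=lambda x,y:('d0',(70+x/2.25-.28,135+y/2.25-.28))
for n,s,d in [('jar',S(638,250),D(316,447)),('pjar',S(737,135),D(432,503)),
 ('arbor',('s0',(180+176/4-.375,130+98/4-.375)),('d0',(310+107/4-.375,110+138/4-.375))),
 ('parbor',('s0',(180+50/4,130+42/4)),('d0',(310+126/4,110+33/4))),
 ('doorfree',S(376,33),D(347,138)),('doorhinge',S(515,405),D(90,245)),('rearL',S(178,525),D(8,118)),
 ('handletop',S(438,62),D(327,170))]:
    print(n,*tri(s,d))
for n,p,z in [('rearR',(55,132),.29),('rearL',(178,525),.29),('free',(376,33),.287),('hinge',(515,405),.287),('jar',(638,250),.1)]:
    print(n,onz(*S(*p),z))
print('tube_b',onz(*S(94,15),.07))
for n,u,z in [('tube_a',(312/1.4286,277/1.4286),.085),('wide',(309/1.4286,368/1.4286),.06),('hamhead',(272/1.4286,341/1.4286),.02),('sd',(384/1.4286,262/1.4286),.0),('box',(540/1.4286,535/1.4286),.03),('baseTray',(240/1.4286,215/1.4286),.03)]: print(n,onz('s0',u,z))
E
```

```text
jar [0.4871 0.2846 0.1021] [np.float64(0.0014546153212320367), np.float64(0.0014546153212318994)]
pjar [0.3646 0.29   0.101 ] [np.float64(0.0012330773865832356), np.float64(0.0012330773865832005)]
arbor [ 0.4592 -0.3953  0.1109] [np.float64(0.0011464713654157637), np.float64(0.0011464713654156964)]
parbor [ 0.4881 -0.5173  0.1112] [np.float64(0.0015772478790732846), np.float64(0.0015772478790732724)]
doorfree [0.5496 0.0761 0.292 ] [np.float64(0.0003767662524598362), np.float64(0.000376766252459833)]
doorhinge [0.6861 0.2889 0.2984] [np.float64(0.003508496025678459), np.float64(0.003508496025678597)]
rearL [0.8678 0.1822 0.2866] [np.float64(0.0016031373785375764), np.float64(0.0016031373785375764)]
handletop [0.5427 0.1225 0.2973] [np.float64(0.001312136048606002), np.float64(0.001312136048606111)]
rearR [ 0.738  -0.0381  0.29  ]
rearL [0.8689 0.1841 0.29  ]
free [0.5479 0.0753 0.287 ]
hinge [0.6849 0.2916 0.287 ]
jar [0.4871 0.2857 0.1   ]
tube_b [ 0.598  -0.1578  0.07  ]
tube_a [ 0.574  -0.3121  0.085 ]
wide [ 0.7337 -0.1691  0.06  ]
hamhead [ 0.7348 -0.2962  0.02  ]
sd [ 0.4011 -0.2475  0.    ]
box [0.6821 0.4163 0.03  ]
baseTray [ 0.547  -0.6062  0.03  ]
```

Call:
step_arm(moves=[[0,0,0,50,0,0,0],[0,0,0,100,0,0,0],[0,225,290,100,0,0,0.63],[0,225,290,100,0,0,0.63],[0,225,290,100,0,0,0.63],[0,225,290,100,0,0,0.63],[0,225,290,100,0,0,0.63],[0,225,290,100,0,0,0.63],[0,225,290,100,0,0,0.63],[0,225,290,100,0,0,0.63]])

```text
clock: 1.15
position: [0.4335, -0.295, 0.3315]
ee_rot: [0.884, 0.467, 0.001, -0.0]
ft_force: [0.1, -0.5, 1.5]
grip_width: 0.999
grasp_force: 0.0
```

Call:
step_arm(moves=[[0,0,300,0,0,0,0.6],[0,0,300,0,0,0,0.6],[0,0,300,0,0,0,0.6],[0,0,300,0,0,0,0.6],[0,0,300,0,0,0,0.6],[0,0,300,0,0,0,0.6],[0,20,550,-50,0,0,1.0],[0,20,550,-50,0,0,1.0],[0,20,550,-50,0,0,1.0],[0,20,550,-50,0,0,1.0]])

```text
clock: 2.15
position: [0.4457, 0.197, 0.2921]
ee_rot: [0.554, 0.833, 0.0, 0.001]
ft_force: [0.5, -0.7, -0.5]
grip_width: 0.999
grasp_force: 0.0
```

```bash
python3 - <<'E'
from h import *
np.set_printoptions(precision=4,suppress=True)
w=snap('wrist','w1');o=w['obs'];print(o['clock'],o['position'],o['ee_rot'],o['joint_pos'])
cv2.imwrite('pics/w1b.png',cv2.resize(w['image'],(800,600),interpolation=cv2.INTER_CUBIC))
E
```

```text
2.15 [0.4457 0.197  0.2921] [0.5537 0.8327 0.0002 0.0006] [ 0.4048  0.0614 -0.9366  1.677   0.0509  1.4275 -0.141 ]
```

View pics/w1b.png

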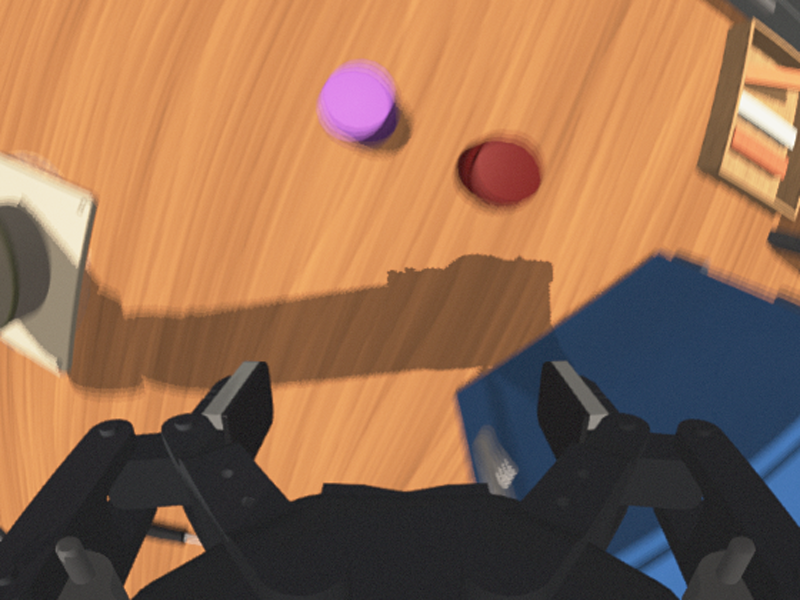

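```bash
python3 - <<'E'
from h import *
k=1/1.4286
print(onz('w1',(503*k,172*k),.1),onz('w1',(360*k,100*k),.1))
print(tri(('w1',(503*k,172*k)),('s0',(225+638/4,225+250/4)),('d0',(70+316/2.25,135+447/2.25)))[0])
E
```

```text
[0.4846882  0.28608837 0.1       ] [0.370051   0.29367246 0.1       ]
[0.48588936 0.28556661 0.1011735 ]
```

Call:
step_arm(moves=[[0,40,88,-50,0,0,0],[0,40,88,-100,0,0,0],[0,40,88,-140,0,0,0],[0,40,88,-140,0,0,0],[0,40,88,-140,0,0,0]])

```text
clock: 2.7
position: [0.4839, 0.2829, 0.1482]
ee_rot: [0.554, 0.832, -0.003, -0.002]
ft_force: [-0.5, -0.8, 0.7]
grip_width: 0.999
grasp_force: 0.0
```

Call:
step_arm(moves=[[0,2,2,-50,0,0,0],[0,2,2,-85,0,0,0],[0,2,2,-103,0,0,0],[0,2,2,-103,0,0,0],[0.6,2,2,-103,0,0,0],[0.6,2,2,-103,0,0,0],[0.6,2,2,-103,0,0,0],[0.6,2,2,-103,0,0,0],[0.6,2,2,-103,0,0,0]], grip_force=35)

```text
clock: 3.6
position: [0.4891, 0.2859, 0.0519]
ee_rot: [0.555, 0.832, 0.001, 0.001]
ft_force: [-3.3, -2.3, 9.6]
grip_width: 0.684
grasp_force: 35.7
```

Call:
step_arm(moves=[[0.6,0,0,30,0,0,0],[0.6,0,0,80,0,0,0],[0.6,0,0,125,0,0,0],[0.6,-35,-40,125,0,0,-0.1],[0.6,-75,-85,125,0,0,-0.2],[0.6,-75,-130,125,0,0,-0.3],[0.6,-75,-180,125,0,0,-0.4],[0.6,-75,-230,125,0,0,-0.4],[0.6,-65,-280,125,0,0,-0.4],[0.6,-50,-325,125,0,0,-0.4]])

```text
clock: 4.6
position: [0.4366, -0.0381, 0.1758]
ee_rot: [0.709, 0.705, -0.0, 0.002]
ft_force: [0.9, 1.0, -4.0]
grip_width: 0.679
grasp_force: 40.7
```

Call:
step_arm(moves=[[0.6,10,-40,0,0,0,0],[0.6,10,-60,-50,0,0,0],[0.6,10,-60,-90,0,0,0],[0.6,10,-60,-110,0,0,0],[0.6,10,-60,-110,0,0,0],[0.6,10,-60,-110,0,0,0]])

```text
clock: 5.2
position: [0.4476, -0.0958, 0.0656]
ee_rot: [0.709, 0.705, 0.0, 0.001]
ft_force: [-0.4, 0.2, -3.9]
grip_width: 0.68
grasp_force: 40.7
```

Call:
step_arm(moves=[[0.6,0,0,-5,0,0,0],[0.6,0,0,-10,0,0,0],[0.6,0,0,-13,0,0,0],[0.6,0,0,-13,0,0,0]])

```text
clock: 5.6
position: [0.4473, -0.0963, 0.052]
ee_rot: [0.709, 0.705, -0.0, 0.001]
ft_force: [-1.8, 0.1, 4.5]
grip_width: 0.681
grasp_force: 41.4
```

Call:
step_arm(moves=[[0.3,0,0,0,0,0,0],[0,0,0,0,0,0,0],[0,0,0,0,0,0,0],[0,0,0,50,0,0,0],[0,0,0,100,0,0,0],[0,0,0,150,0,0,0],[0,-20,30,200,0,0,0.15],[0,-30,60,250,0,0,0.3],[0,-40,90,300,0,0,0.45],[0,-40,110,320,0,0,0.6]])

```text
clock: 6.6
position: [0.4068, 0.01, 0.3676]
ee_rot: [0.467, 0.884, -0.0, 0.001]
ft_force: [1.3, -0.2, 0.3]
grip_width: 0.997
grasp_force: 0.0
```

```bash
python3 - <<'E'
from h import *
np.set_printoptions(precision=4,suppress=True)
S=lambda x,y:('s0',(225+x/4-.375,225+y/4-.375))
D=lambda x,y:('d0',(70+x/2.25-.28,135+y/2.25-.28))
print(tri(S(438,62),D(345,182)))
w=snap('wrist','w2');o=w['obs'];print(o['clock'],o['position'],o['ee_rot'],o['joint_pos'])
a=snap('scene','s2')['image'];b=snap('side','d2')['image']
rs=lambda im,w,h:cv2.resize(im,(w,h),interpolation=cv2.INTER_CUBIC)
m=np.zeros((600,800,3),np.uint8)
m[:300,:400]=rs(w['image'],400,300); m[:300,400:]=rs(a[:,:],400,300)
m[300:,:400]=rs(a[215:290,290:390],400,300); m[300:,400:]=rs(b[180:255,170:270],400,300)
cv2.imwrite('pics/m2.png',m)
E
```

```text
(array([0.5325, 0.1159, 0.2765]), [np.float64(0.0017162464020983156), np.float64(0.00171624640209832)])
6.6 [0.4068 0.01   0.3676] [ 0.4669  0.8843 -0.0002  0.001 ] [ 0.6984 -0.2029 -0.691   1.7072 -0.1275  1.5898  0.614 ]
```

View pics/m2.png

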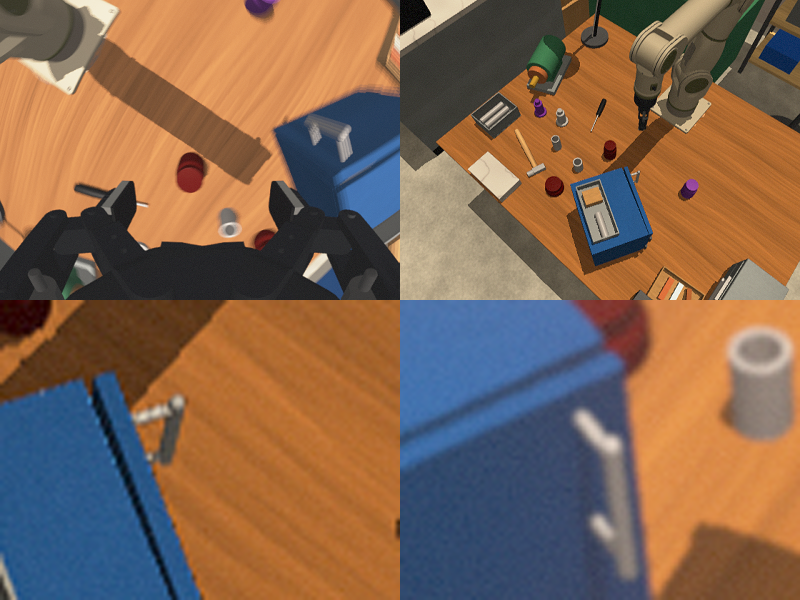

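```bash
python3 - <<'E'
from h import *
np.set_printoptions(precision=4,suppress=True)
s=('s2',(290+178/4-.375,215+102/4-.375));d=('d2',(170+210/4-.375,180+143/4-.375))
print(tri(s,d), onz(*s,.278))
E
```

```text
(array([0.5335, 0.1167, 0.2781]), [np.float64(0.0011133362607965611), np.float64(0.0011133362607964779)]) [0.5342 0.1176 0.278 ]
```

Call:
step_arm(moves=[[0,30,25,0,0,0,0.1],[0,60,50,0,0,0,0.2],[0,95,80,0,0,0,0.3],[0,127,106,-10,0,0,0.42],[0,127,106,-28,0,0,0.42],[0,127,106,-28,0,0,0.42]])

```text
clock: 7.35
position: [0.534, 0.1149, 0.333]
ee_rot: [0.275, 0.961, -0.0, -0.004]
ft_force: [-1.0, -0.6, 0.1]
grip_width: 0.998
grasp_force: 0.0
```

Call:
step_arm(moves=[[0,0,1,-40,0,0,0],[0,0,1,-80,0,0,0],[0,0,1,-102,0,0,0],[0,0,1,-102,0,0,0],[0.5,0,1,-102,0,0,0],[1,0,1,-102,0,0,0],[1,0,1,-102,0,0,0],[1,0,1,-102,0,0,0],[1,0,1,-102,0,0,0]], grip_force=30)

```text
clock: 8.25
position: [0.5344, 0.116, 0.2358]
ee_rot: [0.275, 0.961, -0.0, 0.0]
ft_force: [-26.5, -26.7, 18.8]
grip_width: 0.143
grasp_force: 19.0
```

Call:
step_arm(moves=[[1,-2,-3,3,0,0,0],[1,-2,-3,3,0,0,0]])

```text
clock: 8.45
position: [0.5325, 0.1159, 0.2371]
ee_rot: [0.274, 0.962, 0.002, -0.0]
ft_force: [9.1, 10.6, -17.8]
grip_width: 0.114
grasp_force: 30.6
```

```bash
cat > arc.py <<'E'
from h import *
H=np.array([.6835,.292])
def arc(P,qs):
    r=np.array(P)-H
    for q in qs:
        c,s=np.cos(-q),np.sin(-q); d=np.array([[c,-s],[s,c]])@r-r
        print(np.round(d*1000,0).astype(int),round(-q,3))
E
python3 -c "
from arc import *
arc((.5325,.1155),[.02,.06,.12,.18,.24,.30,.36,.42,.48,.54])"
```

```text
[-3  3] -0.02
[-10   9] -0.06
[-20  19] -0.12
[-29  30] -0.18
[-38  41] -0.24
[-45  53] -0.3
[-52  65] -0.36
[-59  77] -0.42
[-64  90] -0.48
[-69 103] -0.54
```

Call:
step_arm(moves=[[1,-3,3,0,0,0,-0.02],[1,-10,9,0,0,0,-0.06],[1,-20,19,0,0,0,-0.12],[1,-29,30,0,0,0,-0.18],[1,-38,41,0,0,0,-0.24],[1,-38,41,0,0,0,-0.24]])

```text
clock: 9.05
position: [0.4943, 0.1583, 0.2373]
ee_rot: [0.387, 0.922, 0.003, 0.0]
ft_force: [16.8, 12.1, -22.6]
grip_width: 0.117
grasp_force: 30.4
```

```bash
python3 -c "
from arc import *
arc((.4945,.158),np.arange(1,11)*.07)
print()
r=R.from_rotvec([0,0,-.7]).apply(np.r_[np.array((.4945,.158))-H,0])[:2]
arc(H+r,np.arange(1,11)*.08)"
```

```text
[-9 14] -0.07
[-17  28] -0.14
[-24  42] -0.21
[-30  57] -0.28
[-34  73] -0.35
[-38  89] -0.42
[-41 105] -0.49
[-42 121] -0.56
[-43 137] -0.63
[-42 153] -0.7

[ 2 18] -0.08
[ 6 37] -0.16
[11 54] -0.24
[18 72] -0.32
[26 88] -0.4
[ 35 104] -0.48
[ 46 120] -0.56
[ 57 134] -0.64
[ 70 147] -0.72
[ 84 160] -0.8
```

Call:
step_arm(moves=[[1,-9,14,-1,0,0,-0.07],[1,-17,28,-1,0,0,-0.14],[1,-24,42,-1,0,0,-0.21],[1,-30,57,-1,0,0,-0.28],[1,-34,73,-1,0,0,-0.35],[1,-38,89,-1,0,0,-0.42],[1,-41,105,-1,0,0,-0.49],[1,-42,121,-1,0,0,-0.56],[1,-43,137,-1,0,0,-0.63],[1,-42,153,-1,0,0,-0.7]])

```text
clock: 10.05
position: [0.453, 0.3076, 0.2371]
ee_rot: [0.682, 0.732, 0.0, 0.0]
ft_force: [4.0, -0.1, -2.5]
grip_width: 0.119
grasp_force: 31.8
```

```bash
python3 -c "
from arc import *
o=manip.get_obs();print(o['joint_pos'].round(2))"
```

```text
[ 0.1   0.27 -0.91  1.62  0.22  1.35 -0.77]
```

Call:
step_arm(moves=[[1,2,18,0,0,0,-0.08],[1,6,37,0,0,0,-0.16],[1,11,54,0,0,0,-0.24],[1,18,72,0,0,0,-0.32],[1,26,88,0,0,0,-0.4],[1,35,104,0,0,0,-0.48],[1,46,120,0,0,0,-0.56],[1,57,134,0,0,0,-0.64],[1,70,147,0,0,0,-0.72],[1,84,160,0,0,0,-0.8]])

```text
clock: 11.05
position: [0.5352, 0.4696, 0.2372]
ee_rot: [0.912, 0.41, -0.001, -0.001]
ft_force: [-2.2, 3.8, 1.7]
grip_width: 0.124
grasp_force: 32.4
```

Call:
step_arm(moves=[[0.7,0,0,0,0,0,0],[0,0,0,0,0,0,0],[0,0,0,0,0,0,0],[0,0,0,0,0,0,0]])

```text
clock: 11.45
position: [0.5365, 0.4668, 0.2377]
ee_rot: [0.912, 0.41, 0.0, 0.0]
ft_force: [-0.3, 0.5, -0.3]
grip_width: 0.793
grasp_force: 0.0
```

Call:
step_arm(moves=[[0,0,0,50,0,0,0],[0,0,0,100,0,0,0],[0,0,0,140,0,0,0.1],[0,-16,-45,140,0,0,0.2],[0,-33,-90,140,0,0,0.3],[0,-50,-136,140,0,0,0.4],[0,-66,-181,140,0,0,0.5],[0,-83,-227,140,0,0,0.6],[0,-100,-272,140,0,0,0.7],[0,-116,-317,140,0,0,0.8]])

```text
clock: 12.45
position: [0.4211, 0.1526, 0.3774]
ee_rot: [0.683, 0.73, -0.0, 0.001]
ft_force: [0.4, -0.1, -0.4]
grip_width: 0.999
grasp_force: 0.0
```

Call:
step_arm(moves=[[0,0,-48,0,0,0,0.1],[0,0,-96,0,0,0,0.2],[0,0,-144,0,0,0,0.3],[0,0,-192,0,0,0,0.4],[0,0,-240,0,0,0,0.5],[0,0,-288,-5,0,0,0.6],[0,0,-336,-10,0,0,0.7],[0,-5,-384,-20,0,0,0.79],[0,-10,-430,-30,0,0,0.79],[0,-10,-430,-30,0,0,0.79]])

```text
clock: 13.45
position: [0.4089, -0.2813, 0.3454]
ee_rot: [0.355, 0.935, -0.001, -0.001]
ft_force: [-0.2, 0.9, -0.5]
grip_width: 1.002
grasp_force: 0.0
```

```bash
python3 - <<'E'
from h import *
np.set_printoptions(precision=4,suppress=True)
o=manip.get_obs();print(o['clock'],o['position'],o['ee_rot'],o['joint_pos'])
E
```

```text
13.45 [ 0.4089 -0.2813  0.3454] [ 0.3548  0.935  -0.0007 -0.0013] [ 0.6896  0.0209 -0.183   1.5873  0.0056  1.5362  1.3519]
```

Call:
step_arm(moves=[[0,-5,-10,0,-0.08,-0.09,0],[0,-10,-25,0,-0.17,-0.19,0],[0,-15,-40,-10,-0.26,-0.29,0],[0,-17,-54,-40,-0.35,-0.39,0],[0,-17,-54,-80,-0.44,-0.49,0],[0,-17,-54,-110,-0.498,-0.561,0],[0,-17,-54,-140,-0.498,-0.561,0],[0,-17,-54,-170,-0.498,-0.561,0],[0,-17,-54,-187,-0.498,-0.561,0],[0,-17,-54,-187,-0.498,-0.561,0]])

```text
clock: 14.45
position: [0.3975, -0.3283, 0.167]
ee_rot: [0.324, 0.873, -0.131, 0.341]
ft_force: [1.0, 0.4, 0.7]
grip_width: 0.995
grasp_force: 0.0
```

```bash
python3 - <<'E'
from h import *
np.set_printoptions(precision=4,suppress=True)
w=snap('wrist','w3');o=w['obs'];print(o['clock'],o['position'],R.from_quat(o['ee_rot']).as_matrix(),o['joint_pos'],o['ft_force'])
rs=lambda im,w,h:cv2.resize(im,(w,h),interpolation=cv2.INTER_CUBIC)
a=snap('scene','s3')['image'];b=snap('side','d3')['image']
m=np.zeros((600,800,3),np.uint8)
m[:300,:400]=rs(w['image'],400,300); m[:300,400:]=rs(a,400,300)
m[300:,:400]=rs(a[120:210,170:290],400,300); m[300:,400:]=rs(b[110:215,270:410],400,300)
cv2.imwrite('pics/m3.png',m)
E
```

```text
14.45 [ 0.3975 -0.3283  0.167 ] [[-0.5575  0.6551  0.5099]
 [ 0.4767  0.7555 -0.4494]
 [-0.6796 -0.0075 -0.7335]] [ 1.2711 -0.3099 -0.6689  2.4156 -0.3203  0.2382  1.6937] [0.9906 0.3517 0.6683]
```

View pics/m3.png

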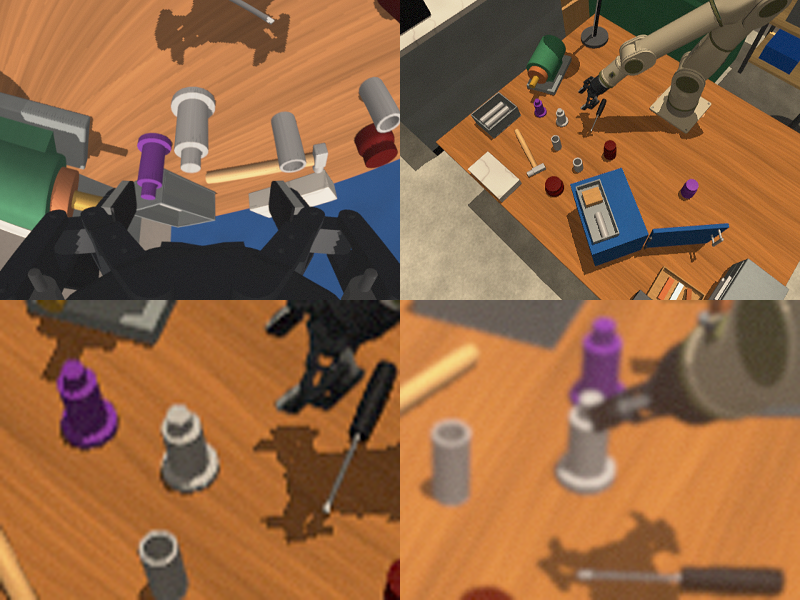

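```bash
python3 - <<'E'
from h import *
np.set_printoptions(precision=4,suppress=True)
a=('w3',(190*1.4,168*1.4));s=('s3',(170+180*.3-.35,120+113*.3-.35))
print(tri(a,s),onz(*a,.105),onz(*s,.105))
sh=('s0',(180+188/4-.4,130+164/4-.4)); print('flange',onz('s0',(180+187/4-.4,130+158/4-.4),.012),onz('d0',(310+100/4-.4,110+(478-240)/4-.4),.012))
E
```

```text
(array([ 0.4562, -0.3989,  0.1063]), [np.float64(0.0004614531089561768), np.float64(0.0004614531089562527)]) [ 0.4582 -0.4014  0.105 ] [ 0.4559 -0.3991  0.105 ]
flange [ 0.4603 -0.3983  0.012 ] [ 0.4589 -0.3998  0.012 ]
```

Call:
step_arm(moves=[[0,10,-20,-10,0,0,0],[0,20,-35,-35,0,0,0],[0,29,-43,-60,0,0,0],[0,29,-43,-60,0,0,0],[0,29,-43,-60,0,0,0]])

```text
clock: 15.1
position: [0.4141, -0.3697, 0.1117]
ee_rot: [0.325, 0.876, -0.139, 0.329]
ft_force: [-0.6, -1.0, -0.7]
grip_width: 1.0
grasp_force: 0.0
```

```bash
python3 - <<'E'
from h import *
np.set_printoptions(precision=4,suppress=True)
o=manip.get_obs();T=R.from_quat(o['ee_rot']).as_matrix();print(o['clock'],o['position'],T,o['joint_pos'],o['ft_force'])
t=np.array([.458,-.3985,.062])+.0187*T[:,2]-o['position'];print(t,T.T@t)
E
```

```text
15.1 [ 0.4141 -0.3697  0.1117] [[-0.5723  0.6608  0.4857]
 [ 0.4785  0.7501 -0.4565]
 [-0.666  -0.0288 -0.7454]] [ 1.9238 -0.049  -1.2892  2.3523  0.5134  0.0903  0.9818] [-0.641  -0.9982 -0.6736]
[ 0.053  -0.0374 -0.0637] [-0.0058  0.0088  0.0903]
```

```bash
cat > ori.py <<'E'
from h import *
def ori(head,tilt):
    h=np.radians(head);t=np.radians(tilt)
    z=np.array([np.sin(t)*np.cos(h),np.sin(t)*np.sin(h),-np.cos(t)]);y=np.array([-np.sin(h),np.cos(h),0])
    return np.c_[np.cross(y,z),y,z]
def rel(A,B): return R.from_matrix(B@A.T).as_rotvec().round(3)
E
python3 - <<'E'
from ori import *
A=R.from_quat(manip.get_obs()['ee_rot']).as_matrix()
print(rel(A,ori(-80,0)),rel(ori(-80,0),ori(-80,40)))
z=ori(-80,40)[:,2];g=np.array([.458,-.3985,.062])+.0187*z;print(z,g,g-.09*z,g-.14*z)
E
```

```text
[ 0.662  0.339 -0.654] [-0.688 -0.121  0.   ]
[ 0.1116189  -0.63302222 -0.76604444] [ 0.46008727 -0.41033752  0.04767497] [ 0.45004157 -0.35336552  0.11661897] [ 0.44446063 -0.3217144   0.15492119]
```

Call:
step_arm(moves=[[0,-10,20,40,0,0,0],[0,0,40,80,0.08,0.04,-0.08],[0,10,60,120,0.16,0.08,-0.16],[0,20,80,160,0.25,0.13,-0.25],[0,26,100,200,0.33,0.17,-0.33],[0,26,100,218,0.42,0.21,-0.42],[0,26,100,218,0.5,0.26,-0.5],[0,26,100,218,0.58,0.3,-0.57],[0,26,100,218,0.662,0.339,-0.654],[0,26,100,218,0.662,0.339,-0.654]])

```text
clock: 16.1
position: [0.4392, -0.2737, 0.328]
ee_rot: [0.647, 0.762, -0.001, -0.002]
ft_force: [-0.5, -1.0, -0.8]
grip_width: 1.0
grasp_force: 0.0
```

```bash
python3 - <<'E'
from ori import *
o=manip.get_obs();A=R.from_quat(o['ee_rot']).as_matrix();print(o['position'].round(4),o['joint_pos'].round(2),A.round(3))
print(rel(A,ori(-80,40)))
E
```

```text
[ 0.4392 -0.2737  0.328 ] [ 1.41  0.17 -1.04  1.54  0.15  1.52  0.52] [[-0.163  0.987 -0.004]
 [ 0.987  0.163  0.002]
 [ 0.003 -0.004 -1.   ]]
[-0.69  -0.121  0.012]
```

Call:
step_arm(moves=[[0,2,-10,0,-0.14,-0.024,0],[0,4,-20,-20,-0.28,-0.048,0],[0,5,-30,-50,-0.42,-0.073,0],[0,5,-40,-80,-0.56,-0.1,0],[0,5,-48,-110,-0.69,-0.121,0.012],[0,5,-48,-110,-0.69,-0.121,0.012]])

```text
clock: 16.7
position: [0.4429, -0.3168, 0.2173]
ee_rot: [0.596, 0.724, -0.224, 0.265]
ft_force: [0.1, 0.4, 0.5]
grip_width: 1.004
grasp_force: 0.0
```

```bash
python3 - <<'E'
from ori import *
o=manip.get_obs();A=R.from_quat(o['ee_rot']).as_matrix();print(o['position'].round(4),o['joint_pos'].round(2),A.round(3))
E
```

```text
[ 0.4429 -0.3168  0.2173] [ 1.35  0.   -1.19  2.06  0.82  0.99 -0.09] [[-0.148  0.982  0.117]
 [ 0.744  0.189 -0.641]
 [-0.651 -0.008 -0.759]]
```

Call:
step_arm(moves=[[0,2,-10,-35,0,0,0],[0,4,-20,-70,0,0,0],[0,7,-36,-100,0,0,0],[0,7,-36,-100,0,0,0]])

```text
clock: 17.1
position: [0.4495, -0.3544, 0.1159]
ee_rot: [0.599, 0.724, -0.221, 0.261]
ft_force: [-1.2, 0.4, -0.4]
grip_width: 0.998
grasp_force: 0.0
```

```bash
python3 - <<'E'
from ori import *
o=manip.get_obs();T=A=R.from_quat(o['ee_rot']).as_matrix();print(o['position'].round(4),o['joint_pos'].round(2),A.round(3))
t=np.array([.458,-.3985,.062])+.0187*T[:,2]-o['position'];print(t,T.T@t)
E
```

```text
[ 0.4495 -0.3544  0.1159] [ 1.23  0.32 -1.1   2.11  1.21  1.02 -0.38] [[-0.146  0.983  0.112]
 [ 0.752  0.184 -0.633]
 [-0.643 -0.008 -0.766]]
[ 0.01060854 -0.05597849 -0.06817498] [0.00022725 0.00066324 0.0888452 ]
```

Call:
step_arm(moves=[[0,4,-19,-23,0,0,0],[0,8,-40,-48,0,0,0],[0,11,-56,-68,0,0,0],[0,11,-56,-68,0,0,0],[0.3,11,-56,-68,0,0,0],[0.45,11,-56,-68,0,0,0],[0.6,11,-56,-68,0,0,0],[0.6,11,-56,-68,0,0,0],[0.6,11,-56,-68,0,0,0],[0.6,11,-56,-68,0,0,0]], grip_force=45)

```text
clock: 18.1
position: [0.4633, -0.4099, 0.0537]
ee_rot: [0.6, 0.722, -0.221, 0.264]
ft_force: [-3.7, 5.2, 10.7]
grip_width: 0.48
grasp_force: 44.2
```

Call:
step_arm(moves=[[0.6,0,0,15,0,0,0],[0.6,0,0,40,0,0,0],[0.6,0,0,80,0,0,0],[0.6,0,0,120,0,0,0],[0.6,0,0,160,0,0,0],[0.6,0,20,200,0,0,0.05],[0.6,-5,50,230,0,0,0.1],[0.6,-10,90,240,0,0,0.15],[0.6,-15,135,240,0,0,0.2],[0.6,-20,180,240,0,0,0.25]])

```text
clock: 19.1
position: [0.4418, -0.233, 0.2924]
ee_rot: [0.505, 0.791, -0.186, 0.289]
ft_force: [1.2, 1.0, -4.0]
grip_width: 0.478
grasp_force: 47.6
```

```bash
python3 - <<'E'
from ori import *
o=manip.get_obs();A=R.from_quat(o['ee_rot']).as_matrix();print(o['position'].round(4),o['joint_pos'].round(2),A.round(3),o['grip_width'])
E
```

```text
[ 0.4418 -0.233   0.2924] [ 1.29 -0.46 -1.01  2.09  0.19  0.86  0.58] [[-0.322  0.907  0.27 ]
 [ 0.692  0.42  -0.587]
 [-0.646 -0.003 -0.763]] 0.4775852528172714
```

Call:
step_arm(moves=[[0.6,5,30,-30,0,0,0.05],[0.6,10,65,-60,0,0,0.1],[0.6,15,105,-80,0,0,0.15],[0.6,20,145,-80,0,0,0.2],[0.6,20,185,-80,0,0,0.25],[0.6,15,225,-80,0,0,0.3]])

```text
clock: 19.7
position: [0.4572, -0.0075, 0.2111]
ee_rot: [0.38, 0.859, -0.141, 0.313]
ft_force: [0.8, 0.5, -4.6]
grip_width: 0.479
grasp_force: 47.6
```

```bash
python3 - <<'E'
from ori import *
o=manip.get_obs();A=R.from_quat(o['ee_rot']).as_matrix();print(o['position'].round(4),o['joint_pos'].round(2),A.round(3),o['grip_width'])
E
```

```text
[ 0.4572 -0.0075  0.2111] [ 0.9  -0.48 -1.21  2.2   0.26  0.84  0.25] [[-0.515  0.741  0.43 ]
 [ 0.565  0.671 -0.48 ]
 [-0.645 -0.004 -0.764]] 0.47871232347344955
```

Call:
step_arm(moves=[[0.6,0,25,-25,0,0,0.03],[0.6,0,55,-50,0,0,0.06],[0.6,0,90,-75,0,0,0.09],[0.6,5,125,-90,0,0,0.13],[0.6,10,160,-95,0,0,0.17],[0.6,15,195,-100,0,0,0.21],[0.6,30,230,-105,0,0,0.25],[0.6,45,255,-110,0,0,0.29],[0.6,45,255,-110,0,0,0.29]])

```text
clock: 20.6
position: [0.4419, 0.1723, 0.1675]
ee_rot: [0.248, 0.908, -0.078, 0.328]
ft_force: [-1.1, -0.5, -4.2]
grip_width: 0.478
grasp_force: 48.0
```

```bash
python3 - <<'E'
from ori import *
np.set_printoptions(suppress=True,precision=3)
w=snap('wrist','w4');o=w['obs'];A=R.from_quat(o['ee_rot']).as_matrix();print(o['position'].round(4),o['joint_pos'].round(2),A,o['grip_width'])
print(rel(A,ori(-31.6,40)))
rs=lambda im,w,h:cv2.resize(im,(w,h),interpolation=cv2.INTER_CUBIC)
a=snap('scene','s4')['image'];b=snap('side','d4')['image']
m=np.zeros((600,800,3),np.uint8)
m[:300,:400]=rs(w['image'],400,300); m[:300,400:]=rs(b,400,300)
m[300:,:400]=rs(a[200:350,230:430],400,300); m[300:,400:]=rs(b[140:290,100:300],400,300)
cv2.imwrite('pics/m4.png',m)
E
```

```text
[0.442 0.172 0.168] [ 0.8  -0.5  -1.47  2.19  0.21  0.76  0.18] [[-0.662  0.501  0.558]
 [ 0.399  0.865 -0.303]
 [-0.635  0.022 -0.772]] 0.4782862129048638
[-0.024  0.002 -0.027]
```

View pics/m4.png

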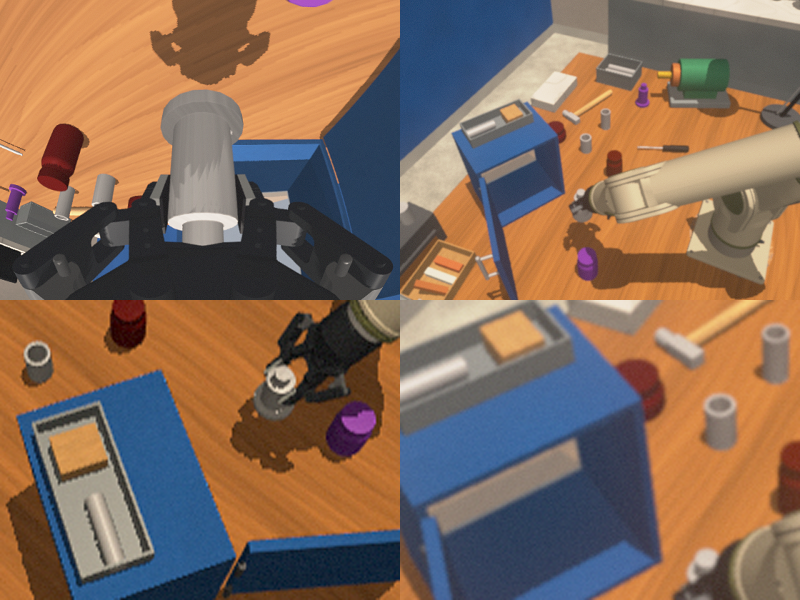

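Call:
step_arm(moves=[[0.6,20,7,0,0,0,0],[0.6,45,15,-5,0,0,0],[0.6,70,24,-10,0,0,0],[0.6,98,33,-20,0,0,0],[0.6,98,33,-37,0,0,0],[0.6,98,33,-37,0,0,0]])

```text
clock: 21.35
position: [0.4862, 0.1587, 0.183]
ee_rot: [0.244, 0.91, -0.063, 0.328]
ft_force: [0.2, 0.1, -4.1]
grip_width: 0.477
grasp_force: 48.0
```

```bash
cat > st.py <<'E'
from ori import *
np.set_printoptions(suppress=True,precision=3)
o=manip.get_obs();A=R.from_quat(o['ee_rot']).as_matrix();print(o['clock'],o['position'].round(4),o['joint_pos'].round(2),o['grip_width'],o['ft_force'])
print(A,rel(A,ori(-31.6,40)),'axis tilt of arbor (z_tool z)',A[2])
E
python3 st.py
```

```text
21.35 [0.486 0.159 0.183] [ 0.93 -0.5  -1.47  2.15  0.14  0.69  0.34] 0.4770319404519313 [ 0.207  0.095 -4.123]
[[-0.666  0.486  0.567]
 [ 0.403  0.873 -0.274]
 [-0.628  0.046 -0.777]] [-0.049  0.007 -0.044] axis tilt of arbor (z_tool z) [-0.628  0.046 -0.777]
```

```bash
cat > kin.py <<'E'
from ori import *
import itertools,glob
from scipy.optimize import least_squares
def fkR(q,s):
    Rs=[R.identity()]
    for i in range(7): Rs.append(Rs[-1]*R.from_euler('zyzyzyz'[i],s[i]*q[i]))
    return Rs
def data():
    D=[load(f)['obs'] for f in ('w0','w1','w2','w3','s4','w4')]+[manip.get_obs()]
    extra=[([1.2711,-.3099,-.6689,2.4156,-.3203,.2382,1.6937],None)]
    Q=[d['joint_pos'] for d in D];P=[d['position'] for d in D];E=[R.from_quat(d['ee_rot']) for d in D]
    T=lambda q,p,m:(Q.append(np.array(q)),P.append(np.array(p)),E.append(R.from_matrix(np.array(m))))
    T([.6896,.0209,-.183,1.5873,.0056,1.5362,1.3519],[.4089,-.2813,.3454],R.from_quat([.3548,.935,-.0007,-.0013]).as_matrix())
    T([1.9238,-.049,-1.2892,2.3523,.5134,.0903,.9818],[.4141,-.3697,.1117],[[-.5723,.6608,.4857],[.4785,.7501,-.4565],[-.666,-.0288,-.7454]])
    T([1.41,.17,-1.04,1.54,.15,1.52,.52],[.4392,-.2737,.328],[[-.163,.987,-.004],[.987,.163,.002],[.003,-.004,-1]])
    T([1.35,0,-1.19,2.06,.82,.99,-.09],[.4429,-.3168,.2173],[[-.148,.982,.117],[.744,.189,-.641],[-.651,-.008,-.759]])
    T([1.23,.32,-1.1,2.11,1.21,1.02,-.38],[.4495,-.3544,.1159],[[-.146,.983,.112],[.752,.184,-.633],[-.643,-.008,-.766]])
    T([1.29,-.46,-1.01,2.09,.19,.86,.58],[.4418,-.233,.2924],[[-.322,.907,.27],[.692,.42,-.587],[-.646,-.003,-.763]])
    T([.9,-.48,-1.21,2.2,.26,.84,.25],[.4572,-.0075,.2111],[[-.515,.741,.43],[.565,.671,-.48],[-.645,-.004,-.764]])
    return Q,P,E
def fit():
    Q,P,E=data(); best=None
    for s in itertools.product([1,-1],repeat=7):
        Cs=[fkR(q,s)[-1].inv()*e for q,e in zip(Q,E)]
        C=R.concatenate(Cs).mean(); er=max((C.inv()*c).magnitude() for c in Cs)
        if best is None or er<best[0]: best=(er,s,C)
    er,s,C=best
    A=np.vstack([np.hstack([r.as_matrix() for r in fkR(q,s)]) for q in Q]); b=np.ravel(P)
    t=np.linalg.lstsq(np.vstack([A,1e-3*np.eye(24)]),np.r_[b,np.zeros(24)],rcond=None)[0]
    return er,s,C,t.reshape(8,3),np.abs(A@t-b).max()
if __name__=='__main__':
    r=fit();print(r[0],r[1],r[2].as_euler('zyx'),r[3].round(3),r[4]);pickle.dump((r[1],r[2].as_quat(),r[3]),open('kin.pkl','wb'))
E
python3 kin.py
```

```text
0.011513860516473337 (-1, 1, -1, 1, -1, 1, -1) [1.56977099e+00 1.85170973e-04 4.34418784e-04] [[ 0.002 -0.001  0.13 ]
 [-0.003 -0.012  0.13 ]
 [-0.001 -0.012  0.225]
 [ 0.001 -0.012  0.225]
 [-0.001 -0.012  0.246]
 [ 0.003  0.001  0.246]
 [ 0.     0.001  0.172]
 [ 0.001  0.     0.172]] 0.003961550097534516
```

```bash
cat > ik.py <<'E'
from ori import *
from scipy.optimize import least_squares
s,C,t=pickle.load(open('kin.pkl','rb'));C=R.from_quat(C)
lo=np.array([-2.6,-.5,-1.47,.16,-1.27,.06,-2.6]);hi=np.array([2.6,2.12,1.34,2.42,4.41,2.06,2.6])
Z=np.array([[0,-np.sin(0),0]])
def fk(q):
    r=R.identity();p=t[0].copy()
    for i in range(7):
        r=r*R.from_euler('zyzyzyz'[i],s[i]*q[i]);p=p+r.apply(t[i+1])
    return p,r*C
def err(q,p,Rg):
    a,b=fk(q);return np.r_[a-p,.3*(R.from_matrix(Rg)*b.inv()).as_rotvec()]
def solve(p,Rg,q0,reg=1e-3):
    r=least_squares(lambda q:np.r_[err(q,p,Rg),reg*(q-q0)],np.clip(q0,lo+.01,hi-.01),bounds=(lo,hi),xtol=1e-6,max_nfev=60)
    return r.x,np.linalg.norm(err(r.x,p,Rg))
E
cat > t1.py <<'E'
from ik import *
np.set_printoptions(suppress=True,precision=2)
rng=np.random.default_rng(0)
for name,p in [('near',(.47,.18,.15)),('pre',(.56,.21,.10)),('goal',(.69,.135,.075))]:
  for h in(-31.6,-10):
    S=[]
    for k in range(25):
        q,e=solve(np.array(p),ori(h,40),rng.uniform(lo,hi))
        if e<2e-3: S.append(q)
    S=sorted(S,key=lambda q:q[2]);print(name,h,len(S))
    for q in S[::max(1,len(S)//5)]:print(q,'margin',np.minimum(q-lo,hi-q).min())
E
python3 t1.py
```

```text
near -31.6 16
[ 0.44  0.35 -1.47  2.13  1.12  1.28 -0.53] margin 1.3811174426336947e-13
[ 0.44  0.35 -1.47  2.13  1.12  1.28 -0.53] margin 5.422936194321437e-06
[ 0.06  0.12 -1.01  2.14  0.93  1.1  -0.44] margin 0.2826393918030923
[-0.2   0.09 -0.74  2.15  0.89  1.08 -0.42] margin 0.27430299200952346
[-0.96  0.03  0.02  2.18  0.83  1.04 -0.4 ] margin 0.23786114506830458
[-1.46  0.01  0.53  2.21  0.83  1.04 -0.4 ] margin 0.21156008130408166
near -10 16
[ 0.79 -0.5  -1.37  2.3   0.04  0.46  0.67] margin 7.922338779442484e-08
[ 0.48 -0.22 -1.21  2.3   0.64  0.58  0.15] margin 0.12317916738549206
[-0.09 -0.13 -0.72  2.31  0.82  0.69 -0.02] margin 0.10905887353329335
[-0.77 -0.14 -0.09  2.34  0.9   0.77 -0.09] margin 0.07856852441826856
[-1.17 -0.17  0.28  2.36  0.96  0.82 -0.13] margin 0.05864331904717268
[-1.68 -0.29  0.75  2.38  1.09  0.94 -0.2 ] margin 0.035547226778410046
pre -31.6 19
[ 0.32  0.91 -1.47  1.96  1.57  1.62 -0.58] margin 2.6221247395596947e-12
[ 0.16  0.58 -1.16  1.97  1.33  1.32 -0.56] margin 0.31049296839033014
[ 0.01  0.46 -0.95  1.97  1.22  1.19 -0.54] margin 0.4489
[... 908 characters left out ...]
1.85  1.05  0.81 -0.28] margin 0.574430831990733
[-0.77  0.45  0.25  1.87  0.87  0.69 -0.19] margin 0.5539017866024112
[-1.2   0.58  0.8   1.89  0.43  0.53  0.12] margin 0.46780915833884035
[-1.5   1.02  1.34  1.91 -0.73  0.56  1.02] margin 3.792358811605112e-05
goal -10 18
[ 0.67  1.01 -1.47  1.96  1.81  1.22 -0.03] margin 2.962647751569847e-06
[ 0.59  0.79 -1.3   1.96  1.67  1.02 -0.08] margin 0.17444627300593774
[-0.04  0.39 -0.47  1.98  1.29  0.57 -0.09] margin 0.4389283798084125
[-0.56  0.34  0.11  2.01  1.07  0.41  0.  ] margin 0.3456879247952521
[-0.86  0.37  0.45  2.03  0.88  0.32  0.13] margin 0.25690806394972976
[-1.09  0.43  0.73  2.04  0.56  0.24  0.4 ] margin 0.17914377288258584
```

```bash
cat > sim.py <<'E'
from ik import *
np.set_printoptions(suppress=True,precision=2)
def jac(q):
    a,b=fk(q);J=np.zeros((6,7))
    for i in range(7):
        d=q.copy();d[i]+=1e-5;c,e=fk(d);J[:3,i]=(c-a)/1e-5;J[3:,i]=(e*b.inv()).as_rotvec()/1e-5
    return J
def go(q,wps,n=10,lam=.01):
    "wps: list of (p,R)"
    q=np.array(q,float)
    for p,Rg in wps:
        p0,r0=fk(q);rv=(R.from_matrix(Rg)*r0.inv()).as_rotvec();p=np.array(p)
        for k in range(1,n+1):
            pt=p0+(p-p0)*k/n;rt=R.from_rotvec(rv*k/n)*r0
            for _ in range(3):
                a,b=fk(q);e=np.r_[pt-a,(rt*b.inv()).as_rotvec()]
                free=np.ones(7,bool)
                for _ in range(4):
                    J=jac(q)*free
                    dq=J.T@np.linalg.solve(J@J.T+lam**2*np.eye(6),e)
                    bad=free&((q+dq<lo)|(q+dq>hi))
                    if not bad.any():break
                    free&=~bad
                q=np.clip(q+dq,lo,hi)
        print(p,'->',fk(q)[0].round(3),q, 'err',round(np.linalg.norm(fk(q)[0]-p)*1000,1))
    return q
if __name__=='__main__':
    print('check history')
    M=lambda m:R.from_matrix(m).as_matrix()
    O=ori(-79.5,40)
    q=go([1.23,.32,-1.1,2.11,1.21,1.02,-.38],[((.4633,-.41,.0537),O),((.4633,-.41,.213),O),((.458,-.36,.283),ori(-74,40)),((.4418,-.233,.2924),ori(-65,40)),((.457,-.127,.212),ori(-56.5,40)),((.4572,-.0075,.2111),ori(-48,40))])
    print('plan')
    q=manip.get_obs()['joint_pos']
    q=go(q,[((.457,-.0,.211),ori(-48,40)),((.457,.05,.15),ori(-48,40)),((.457,.05,.09),ori(-48,40)),((.47,.10,.09),ori(-40,40)),((.5,.17,.09),ori(-35,40)),((.56,.20,.09),ori(-31.6,40)),((.69,.135,.09),ori(-31.6,40))])
E
python3 sim.py
```

```text
check history
[ 0.46 -0.41  0.05] -> [ 0.46 -0.41  0.05] [ 1.18  0.51 -0.96  2.07  1.43  1.   -0.47] err 0.0
[ 0.46 -0.41  0.21] -> [ 0.46 -0.41  0.21] [ 1.39  0.21 -1.14  1.95  1.01  1.01 -0.06] err 0.0
[ 0.46 -0.36  0.28] -> [ 0.46 -0.36  0.28] [ 1.51 -0.11 -1.17  1.95  0.6   0.9   0.3 ] err 0.0
[ 0.44 -0.23  0.29] -> [ 0.44 -0.23  0.29] [ 1.22 -0.43 -0.97  2.09  0.24  0.87  0.53] err 0.0
[ 0.46 -0.13  0.21] -> [ 0.46 -0.13  0.21] [ 1.16 -0.48 -1.18  2.22  0.21  0.75  0.4 ] err 0.0
[ 0.46 -0.01  0.21] -> [ 0.46 -0.01  0.21] [ 0.92 -0.5  -1.22  2.2   0.23  0.83  0.27] err 0.0
plan
[ 0.46 -0.    0.21] -> [ 0.46 -0.    0.21] [ 0.92 -0.5  -1.24  2.2   0.23  0.84  0.26] err 0.0
[0.46 0.05 0.15] -> [0.45 0.04 0.16] [ 1.   -0.5  -1.45  2.22  0.24  0.8   0.09] err 16.8
[0.46 0.05 0.09] -> [0.42 0.03 0.13] [ 0.97 -0.5  -1.45  2.31  0.26  0.73  0.04] err 54.6
[0.47 0.1  0.09] -> [0.44 0.07 0.13] [ 0.9  -0.5  -1.45  2.3   0.25  0.69  0.11] err 61.4
[0.5  0.17 0.09] -> [0.45 0.12 0.15] [ 0.85 -0.5  -1.45  2.25  0.23  0.71  0.16] err 96.1
[0.56 0.2  0.09] -> [0.47 0.14 0.17] [ 0.87 -0.5  -1.45  2.21  0.21  0.69  0.23] err 136.3
[0.69 0.14 0.09] -> [0.51 0.1  0.18] [ 1.02 -0.5  -1.45  2.17  0.17  0.62  0.37] err 205.4
```

```bash
cat > search.py <<'E'
import sim,io,contextlib,time
from sim import *
rng=np.random.default_rng(1);q0=manip.get_obs()['joint_pos'].copy();best=[];T=time.time()
fin=[((.50,.22,.11),ori(-31.6,40)),((.56,.205,.10),ori(-31.6,40)),((.69,.135,.09),ori(-31.6,40))]
while time.time()-T<240:
    k=rng.integers(1,3);W=[]
    for _ in range(k):
        W.append(((rng.uniform(.40,.48),rng.uniform(-.05,.3),rng.uniform(.17,.36)),rng.uniform(-100,40),rng.uniform(0,45)))
    with contextlib.redirect_stdout(io.StringIO()):
        q=q0;mg=9;ok=True
        for p,h,tl in W:
            q=go(q,[(p,ori(h,tl))],n=5);e=np.linalg.norm(fk(q)[0]-p)
            if e>.004: ok=False;break
            mg=min(mg,np.minimum(q-lo,hi-q).min())
        if not ok: continue
        for f in fin:
            q=go(q,[f],n=5);e=np.linalg.norm(fk(q)[0]-f[0])
            if e>.003: ok=False;break
            mg=min(mg,np.minimum(q-lo,hi-q).min())
    if ok: best.append((mg,k,W,q))
best.sort(key=lambda b:-b[0]);print(len(best))
for b in best[:6]:print(round(b[0],3),[(np.round(w[0],3).tolist(),round(w[1]),round(w[2])) for w in b[2]],b[3])
E
python3 search.py
```

```text
603
0.371 [([0.48, -0.023, 0.234], 19, 8)] [ 0.18  0.61 -0.91  1.81  1.36  1.11 -0.35]
0.371 [([0.457, 0.174, 0.333], 8, 5)] [ 0.18  0.61 -0.91  1.81  1.36  1.11 -0.35]
0.371 [([0.445, 0.14, 0.241], 5, 6)] [ 0.18  0.61 -0.9   1.81  1.36  1.11 -0.35]
0.371 [([0.466, 0.026, 0.288], -15, 7), ([0.463, 0.175, 0.188], 4, 17)] [ 0.17  0.61 -0.9   1.81  1.36  1.11 -0.35]
0.371 [([0.419, 0.164, 0.242], -2, 2)] [ 0.17  0.6  -0.9   1.81  1.36  1.11 -0.35]
0.371 [([0.443, 0.075, 0.261], 4, 0)] [ 0.17  0.6  -0.9   1.81  1.35  1.11 -0.35]
```

```bash
cat >> ori.py <<'E'
Rg=R.from_quat([.6,.722,-.221,.264]).as_matrix()
hg=np.arctan2(Rg[1,2],Rg[0,2])
Rf=R.from_euler('z',np.radians(-31.6)-hg).as_matrix()@Rg
E
python3 - <<'E'
from ori import *
A=R.from_quat(manip.get_obs()['ee_rot']).as_matrix()
v=rel(A,ori(5,6));print(v,np.linalg.norm(v));v=rel(ori(5,6),Rf);print(v,np.linalg.norm(v),Rf.round(3))
E
```

```text
[0.077 0.58  0.591] 0.8316309277558164
[-0.141 -0.592 -0.616] 0.8659105034586426 [[-0.652  0.522  0.551]
 [ 0.397  0.853 -0.339]
 [-0.647 -0.002 -0.763]]
```

Call:
step_arm(moves=[[0.6,-10,-4,10,0.01,0.08,0.08],[0.6,-20,-8,25,0.02,0.17,0.17],[0.6,-30,-12,40,0.035,0.26,0.26],[0.6,-36,-15,50,0.047,0.35,0.36],[0.6,-41,-19,60,0.06,0.44,0.45],[0.6,-41,-19,67,0.07,0.52,0.53],[0.6,-41,-19,67,0.077,0.58,0.591],[0.6,-41,-19,67,0.077,0.58,0.591]])

```text
clock: 22.15
position: [0.4464, 0.1403, 0.2501]
ee_rot: [-0.043, 0.998, 0.004, 0.051]
ft_force: [-0.1, 0.3, -5.5]
grip_width: 0.472
grasp_force: 48.1
```

```bash
python3 st.py; python3 - <<'E'
from ori import *
o=manip.get_obs();A=R.from_quat(o['ee_rot']).as_matrix();print('to Rf',rel(A,Rf))
E
```

```text
22.15 [0.446 0.14  0.25 ] [ 0.45 -0.09 -0.81  1.87 -0.04  1.23  1.31] 0.4717412055608912 [-0.08   0.337 -5.497]
[[-0.991 -0.087  0.101]
 [-0.086  0.996  0.012]
 [-0.102  0.003 -0.995]] [-0.143 -0.589 -0.621] axis tilt of arbor (z_tool z) [-0.102  0.003 -0.995]
to Rf [-0.145 -0.594 -0.617]
```

Call:
step_arm(moves=[[0.6,6,8,-10,-0.018,-0.074,-0.077],[0.6,13,20,-25,-0.036,-0.148,-0.154],[0.6,20,30,-40,-0.054,-0.222,-0.231],[0.6,27,40,-55,-0.072,-0.296,-0.308],[0.6,34,50,-70,-0.09,-0.37,-0.385],[0.6,41,60,-85,-0.108,-0.444,-0.462],[0.6,48,70,-100,-0.126,-0.52,-0.54],[0.6,54,80,-120,-0.145,-0.594,-0.617],[0.6,54,80,-120,-0.145,-0.594,-0.617],[0.6,54,80,-120,-0.145,-0.594,-0.617]])

```text
clock: 23.15
position: [0.4972, 0.2241, 0.1278]
ee_rot: [0.253, 0.904, -0.094, 0.333]
ft_force: [-0.3, 0.4, -3.8]
grip_width: 0.478
grasp_force: 48.2
```

```bash
python3 - <<'E'
from ori import *
np.set_printoptions(suppress=True,precision=3)
w=snap('wrist','w5');o=w['obs'];A=R.from_quat(o['ee_rot']).as_matrix();print(o['clock'],o['position'].round(4),o['joint_pos'].round(2),'toRf',rel(A,Rf))
rs=lambda im,w,h:cv2.resize(im,(w,h),interpolation=cv2.INTER_CUBIC)
a=snap('scene','s5')['image'];b=snap('side','d5')['image']
m=np.zeros((600,800,3),np.uint8)
m[:300,:400]=rs(w['image'],400,300); m[:300,400:]=rs(a[200:350,230:430],400,300)
c=b[110:290,60:300]; m[300:,:400]=rs(c,400,300); m[300:,400:]=rs(b[190:280,170:290],400,300)
cv2.imwrite('pics/m5.png',m)
E
```

```text
23.15 [0.497 0.224 0.128] [ 0.02  0.35 -1.06  2.04  1.12  1.24 -0.56] toRf [ 0.     0.003 -0.003]
```

View pics/m5.png

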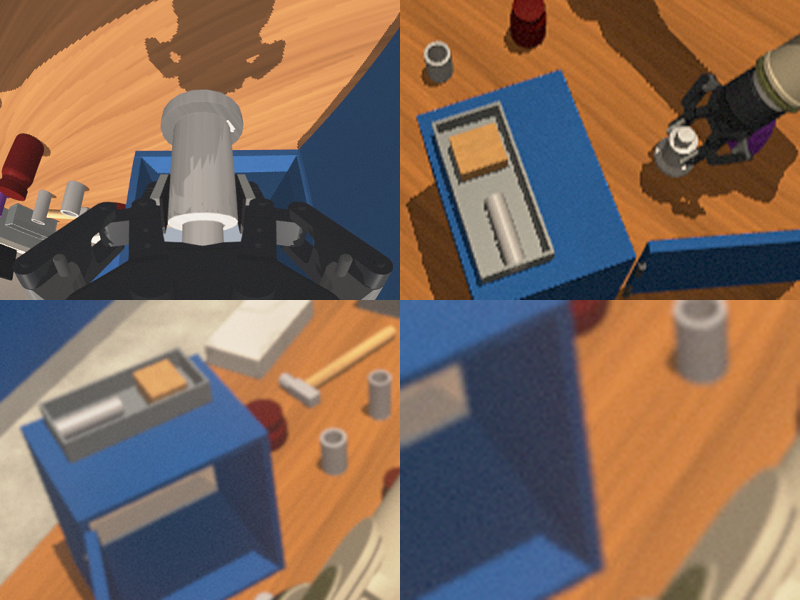

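```bash
python3 - <<'E'
from ori import *
ex=np.array([.852,-.524]);ey=np.array([.524,.852]);c=np.array([.6283,.1734])
for n,u,z in [('L',(135,152),.0),('R',(298,150),.0),('L',(135,152),.012),('R',(298,150),.012),('Lin',(143,170),.012),('Rin',(292,168),.012)]:
    p=onz('w5',(u[0]*1.4,u[1]*1.4),z)[:2];print(n,z,p,'rel front centre x,y',(p-c)@ex,(p-c)@ey)
# scene: roof front corners
for u in [(560,70),(635,258)]:
    p=onz('s5',(230+(u[0]-400)*.5-.25,200+u[1]*.5-.25),.29)[:2];print(p,(p-c)@ex,(p-c)@ey)
P=np.array(manip.get_obs()['position']);gp=P-.0187*Rf[:,2];print('grasp pt',gp,(gp[:2]-c)@ex,(gp[:2]-c)@ey)
E
```

```text
L 0.0 [0.57184244 0.05491924] rel front centre x,y 0.013982073907385054 -0.13052937082677787
R 0.0 [0.70002173 0.27725964] rel front centre x,y 0.006684462901077701 0.12607059845678453
L 0.012 [0.55968739 0.06991699] rel front centre x,y -0.004232847556709059 -0.12412053134231352
R 0.012 [0.67993526 0.27849951] rel front centre x,y -0.01107890011868816 0.11660165508269497
Lin 0.012 [0.60598767 0.04222954] rel front centre x,y 0.04972321751397992 -0.12344888874934437
Rin 0.012 [0.73072275 0.2577617 ] rel front centre x,y 0.04305865434752217 0.12554569118445746
[0.56847318 0.06149746] 0.007664484511814375 -0.12669021922992782
[0.7006413  0.28466501] 0.003331921127953455 0.13270462794038082
grasp pt [0.48858644 0.2281295  0.14461488] -0.1477142108583585 -0.02658037570267696
```

Call:
step_arm(moves=[[0.6,27,-1,-20,0,0,0],[0.6,55,-2,-44,0,0,0],[0.6,80,-17,-44,0,0,0],[0.6,105,-32,-44,0,0,0],[0.6,130,-47,-44,0,0,0],[0.6,155,-62,-44,0,0,0],[0.6,180,-78,-44,0,0,0],[0.6,200,-90,-44,0,0,0],[0.6,200,-90,-44,0,0,0],[0.6,200,-90,-44,0,0,0]])

```text
clock: 24.3
position: [0.7002, 0.1294, 0.0879]
ee_rot: [0.255, 0.903, -0.095, 0.333]
ft_force: [-0.6, 0.2, -4.1]
grip_width: 0.474
grasp_force: 48.3
```

```bash
python3 st.py; python3 - <<'E'
from ori import *
o=manip.get_obs();A=R.from_quat(o['ee_rot']).as_matrix();print('to Rf',rel(A,Rf))
E
```

```text
24.3 [0.7   0.129 0.088] [ 0.15  0.6  -0.84  1.8   1.35  1.07 -0.33] 0.47356978826668655 [-0.621  0.181 -4.089]
[[-0.648  0.524  0.552]
 [ 0.397  0.852 -0.342]
 [-0.65  -0.002 -0.76 ]] [0.006 0.006 0.   ] axis tilt of arbor (z_tool z) [-0.65  -0.002 -0.76 ]
to Rf [0.002 0.003 0.003]
```

Call:
step_arm(moves=[[0.6,0,0,-5,0,0,0],[0.6,0,0,-10,0,0,0],[0.6,0,0,-14,0,0,0],[0.6,0,0,-16,0,0,0],[0.6,0,0,-18,0,0,0],[0.6,0,0,-18,0,0,0]])

```text
clock: 24.9
position: [0.6999, 0.1311, 0.0688]
ee_rot: [0.254, 0.903, -0.095, 0.333]
ft_force: [-0.3, -0.2, -4.4]
grip_width: 0.479
grasp_force: 48.3
```

Call:
step_arm(moves=[[0.6,0,0,-1,0,0,0],[0.6,0,0,-2,0,0,0],[0.6,0,0,-2,0,0,0]])

```text
clock: 25.2
position: [0.7001, 0.131, 0.0671]
ee_rot: [0.254, 0.903, -0.095, 0.333]
ft_force: [0.1, -0.4, -4.2]
grip_width: 0.475
grasp_force: 48.3
```

Call:
step_arm(moves=[[0.6,0,0,-1,0,0,0],[0.6,0,0,-2,0,0,0],[0.6,0,0,-2,0,0,0]])

```text
clock: 25.5
position: [0.7004, 0.1309, 0.0659]
ee_rot: [0.254, 0.903, -0.095, 0.333]
ft_force: [-2.4, -1.1, 0.8]
grip_width: 0.478
grasp_force: 48.6
```

Call:
step_arm(moves=[[0.6,0,0,-0.7,0,0,0],[0.6,0,0,-0.7,0,0,0]])

```text
clock: 25.7
position: [0.7006, 0.1308, 0.0658]
ee_rot: [0.254, 0.903, -0.096, 0.334]
ft_force: [-6.3, -2.5, 7.4]
grip_width: 0.471
grasp_force: 49.1
```

```bash
python3 - <<'E'
from ori import *
w=snap('wrist','w6');a=snap('scene','s6')['image'];b=snap('side','d6')['image']
rs=lambda im,w,h:cv2.resize(im,(w,h),interpolation=cv2.INTER_CUBIC)
m=np.zeros((600,800,3),np.uint8)
m[:300,:400]=rs(w['image'],400,300);m[:300,400:]=rs(a,400,300);m[300:,:400]=rs(w['image'][80:260,180:420],400,300);m[300:,400:]=rs(b,400,300)
cv2.imwrite('pics/m6.png',m)
E
```

```text
(no output)
```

View pics/m6.png

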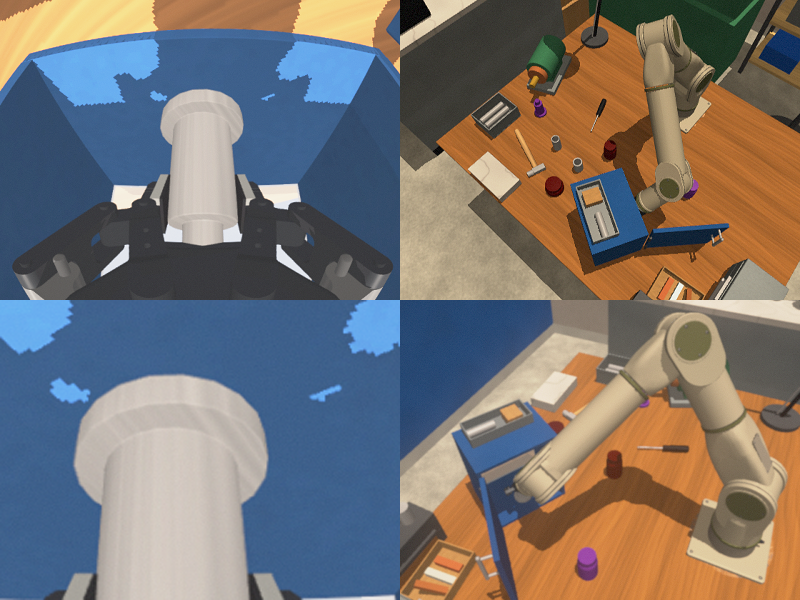

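Call:
step_arm(moves=[[0.45,0,0,0.7,0,0,0],[0.3,0,0,0.7,0,0,0],[0,0,0,0.7,0,0,0],[0,0,0,0.7,0,0,0],[0,0,0,0.7,0,0,0]])

```text
clock: 26.35
position: [0.7001, 0.131, 0.0651]
ee_rot: [0.254, 0.903, -0.095, 0.333]
ft_force: [0.2, -0.1, -0.5]
grip_width: 1.0
grasp_force: 0.0
```

Call:
step_arm(moves=[[0,-8,5,2,0,0,0],[0,-25,15,5,0,0,0],[0,-45,28,8,0,0,0],[0,-70,43,12,0,0,0],[0,-95,58,20,0,0,0],[0,-120,74,30,0,0,0],[0,-145,89,45,0,0,0],[0,-170,100,60,0,0,0],[0,-195,105,75,0,0,0],[0,-195,105,75,0,0,0]])

```text
clock: 27.35
position: [0.5013, 0.2396, 0.1423]
ee_rot: [0.251, 0.904, -0.094, 0.334]
ft_force: [0.4, 0.5, 0.6]
grip_width: 1.001
grasp_force: 0.0
```

```bash
python3 st.py; python3 - <<'E'
from ori import *
w=snap('wrist','w7');a=snap('scene','s7')['image'];b=snap('side','d7')['image']
rs=lambda im,w,h:cv2.resize(im,(w,h),interpolation=cv2.INTER_CUBIC)
m=np.zeros((600,800,3),np.uint8)
m[:300,:400]=rs(w['image'],400,300);m[:300,400:]=rs(a,400,300);m[300:,:400]=rs(w['image'][120:330,140:420],400,300);m[300:,400:]=rs(b,400,300)
cv2.imwrite('pics/m7.png',m)
E
```

```text
27.35 [0.501 0.24  0.142] [ 0.01  0.36 -1.07  2.    1.11  1.27 -0.54] 1.0009042979994034 [0.368 0.458 0.596]
[[-0.651  0.516  0.557]
 [ 0.391  0.857 -0.337]
 [-0.651 -0.001 -0.759]] [ 0.007  0.008 -0.009] axis tilt of arbor (z_tool z) [-0.651 -0.001 -0.759]
```

View pics/m7.png

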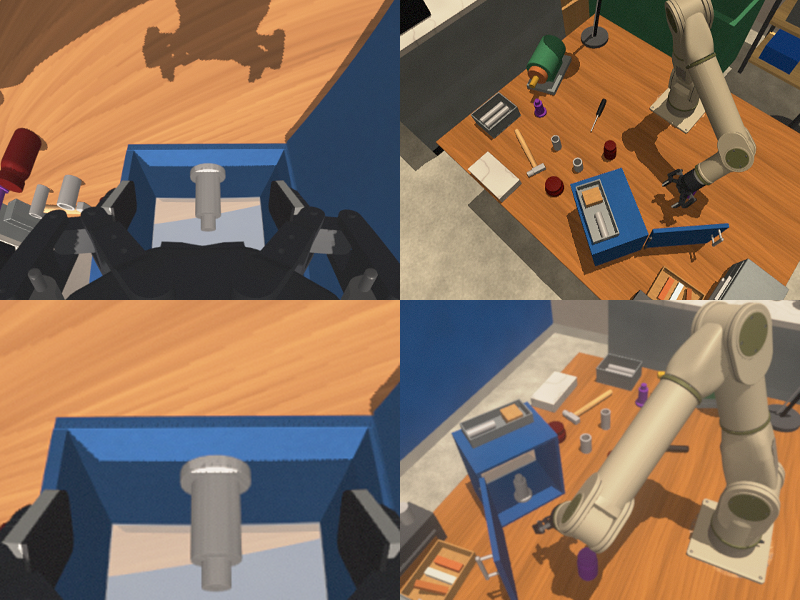

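```bash
python3 -c "
from workcell import manip
print(manip.hand_in())"
```

```text
the job is handed in; nothing more can be done
None
```

The job is handed in: the jar was moved clear of the swing before the door was opened, the door is open to about 1.74 rad, and the arbor stands upright about 60 mm inside the cabinet; the last camera views show all this and the other things where they were.

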